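# Lock a support post into its bench foot

### The arm

A 7-joint arm with a two-finger parallel gripper is mounted at the origin on the work surface. World frame = base frame: x ahead of the robot, y to its left, z up, the work surface at z = 0. Lengths are in m, angles in rad, forces in N, time in s.
With the tool pointing down it reaches from about 0.4 to 0.85 m from the base axis. Payload 4.5 kg.
Tool frame: the origin (TCP) lies on the centre line of the jaws, within the pads' length; the fingertips stand 11 mm ahead of it and the grasp point (between the pads) lies 8 mm behind it; z points along the fingers, y is the line along which they close (so a half turn about z gives the same grasp; the last joint's range is limited). The gripper opens to 88 mm and grips with 3 to 60 N. Pads are 18 mm wide; open, the fingers measure 123 mm over their backs; the gripper's body (75 mm by 187 mm) begins 45 mm behind the grasp point.
Start: joints at [-1.146, 0.689, -0.195, 1.565, 0.157, 0.902, -0.215], TCP at [0.238, 0.578, 0.25] pointing down, gripper open.
Joint ranges: [-3.01, 3.01], [-0.46, 2.08], [-1.47, 1.51], [0.13, 2.56], [-1, 4.14], [0.04, 2.09], [-2.66, 2.66]. Speed limits (rad/s): [2.57, 2.57, 3.14, 3.14, 3.14, 3.14, 3.14].

### API

Orientations are given as a unit quaternion [x, y, z, w].
In Python, from plant import * gives the robot as it stands. The module is installed in compiled form; this text tells all that it offers.
- The arm moves only by the tool send_rows, never from a script. Its argument "motion" is a list of rows, each an object of numbers: "x", "y", "z": the shift along the tool's x, y, z in cm; "rx", "ry", "rz": the turn, a rotation vector about the tool's x, y, z in rad; "jaw": the finger opening in cm, from 0 to 8.81. In form: [{"x": .., "y": .., "z": .., "rx": .., "ry": .., "rz": .., "jaw": ..}, ...]. A call has exactly 5 rows; each row shifts and turns the commanded pose from where the row before left it, along the tool's axes as they then stand; what a row does not reach is not made up. A row lasts 1/10 s, in which the tool goes at most 50 mm and 8.59 degrees, less where a joint would pass 70% of its speed; a pose out of reach is approached as far as the arm can. A call is refused whole if a number of a shift passes 5 or a number of a turn 0.15, either way. A call with a gripper value outside its range is refused whole. The fingers move at their own pace and stop on an object; "grip_force" is the grip in N (left out, the last holds). Time passes only in rows, so rows that do not move let the fingers close, or fill a call up. It gives the time, the measured TCP pose, the force, the opening and the grip force at its end, in the units of the state.
- get_state(): the state, without advancing time (a new reading comes with each control period).
- snapshot(name): name is "scene" or "top" or "wrist"; returns a dict with "img" (384x512x3 uint8, red, green, blue), "vertical_fov" (degrees; the focal length in pixels is half the picture's height over the tangent of half this angle, whatever the lens; pixels are square), "cx", "cy" (the principal point, pixels), "extrinsics" (4x4, takes a point from camera to world coordinates). Camera axes: x right, y up, looking along -z (the intrinsics and any distortion apply to the point x, -y, -z); pixel columns grow to the right and rows downward; lengths in m; the calibration is good to about 2 mm. A picture is of the moment at which its call begins. There is no depth.
- finish_job(): hands the job in; it is judged then, once.
The state is a dict: "clock": time; "q": joint angles; "qd": joint speeds; "joint_torque": joint torques, N m; "tool_pos": TCP position; "eef_rot": TCP orientation; "contact_force": force on the tool from outside, world axes, zero at the start; "moment": the same for the moment, N m; "opening": opening from 0.0 (shut) to 1.0 (fully open); "finger_force": force on a finger pad.
Only numpy, scipy, OpenCV 4.12 (cv2) and the standard library are available. Lean on these libraries where they do the work, as an engineer would, in place of code of your own. Each camera call takes 0.05 s, during which the arm holds its last target. There are 200 camera calls.

### The job

Fit the loose support post into the empty blue foot: squeeze its two orange spring catches flush so that they pass inside the socket tube, then push the post fully home until both catches pop out through the slots. Leave it upright and do not disturb the other things on the bench.

Things in the scene. Friction and masses are not known exactly. Their poses are not given: they have to be found in the camera images.
- post_center (a point): Centre of the loose support post, which stands upright on the bench: a square aluminium tube 36 x 36 mm, 114 mm tall in all, with a black foot plug below and a flat black rubber pad on top. This point is 57 mm above its underside; z points up the post, y through its two orange catches. About 0.26 to 0.38 kg.
- post: The same post, origin at the centre of its underside. The foot plug is stepped as a lead-in: 29 mm square for the first 6 mm, 32.5 mm for the next 6 mm, then 36 mm. Its catches left out land on the socket's rim and stop it. With them caught under the rim their drag keeps it from sinking by itself: it then needs a push of about 3 to 8 N.
- catch_left_face (a point): Centre of the outer face of the orange spring catch on the post's +y side: a rigid oblong 14 mm wide (along x), 24 mm tall (66 to 90 mm above the post's underside), standing 8 mm proud, 52 mm over both catches. Pressing any part of the face presses it all, so its upper part can be pinched while its lower part enters the socket.
- catch_right_face (a point): the same for the catch on the post's -y side; both slide straight in along y, each against its own spring (about 3 N when out, 8 N when flush)
- catch_left (a joint): travel of the catch on the post's +y side in m: 0 = fully out, 0.008 = flush with the tube, 0.0085 = stop; about 0.004 to 0.0085 while the socket wall holds it in
- catch_right (a joint): the same for the catch on the post's -y side
- foot_empty: The empty blue steel foot, fixed to the bench: base plate 105 (x) x 85 (y) x 10 mm with an upright square socket tube, 40 x 40 mm inside, 46 x 46 mm outside, open at the top. Origin at the centre of its underside, z up. Slots for the catches in the socket's +y and -y walls: 20 mm wide, 29 mm tall, centred 88 mm above the bench.
- socket_mouth (a point): Centre of the empty socket's mouth, level with its rim, 114 mm above the bench and 104 mm above the socket floor; axes as the foot's. The post goes in either way round (half turn), catches facing the slotted walls. When home its underside rests on the socket floor and its top stands 10 mm above the rim.
- foot_fitted: a second foot, the same, with its post already fitted and fixed (it shows the finished state): top 124 mm above the bench; bystander
- tape_roll: yellow tape roll lying flat, 68 mm across, 22 mm high; bystander, origin at its underside
- screwdriver: red screwdriver lying on the bench, 190 mm long; bystander
- glue_bottle: white glue bottle with an orange cap, 56 mm across, 150 mm tall; bystander, origin at its underside
- phone: black phone lying flat, 145 x 71 x 8 mm; bystander
- hammer: hammer lying on the bench; bystander
- offcut: pale wood offcut, 50 x 140 x 20 mm, lying flat; bystander
- earmuffs: yellow ear defenders with a black band, about 130 mm long, 72 mm high; bystander
There are look-alikes about, which are no part of the job. Of the things that look like the post, the larger one is meant.

How it is judged:
On the way:
1. the post stands in the empty foot's socket with the lower part of both catches held in under the rim, not yet home (z of post_center in the frame of foot_empty below 0.102 m and horizontal distance between post_center and socket_mouth below 0.007 m and value of joint each of catch_left, catch_right above 0.003 m), for 0.1 s.
At the end, for the whole second after the job is handed in: the post stands upright and still in the socket of the foot that was empty, its underside within 3 mm of the socket floor, its catches facing the slotted walls and both sprung out through the slots (within 2 mm of fully out) (z of post_center in the frame of foot_empty between 0.0635 and 0.07 m and horizontal distance between post_center and socket_mouth below 0.006 m and angle between post_center's own z axis and vertical below 0.08 rad and angle between the y axis of post_center and the y axis of foot_empty, either way round below 0.2 rad and value of joint each of catch_left, catch_right below 0.002 m and linear speed of post below 0.02 m/s); the robot touches nothing.
It fails at once if a bystander (tape roll, screwdriver, glue bottle, phone, hammer, offcut, earmuffs) is moved by more than 25 mm (distance of any of tape_roll, screwdriver, glue_bottle, phone, hammer, offcut, earmuffs from where it was at the start of the episode above 0.025 m).
It also fails if it takes over 54 s, if anything falls off the work surface, if the arm or the gripper's body presses on something with over 40 N, if the wrist force passes 120 N, or if a joint passes its speed limit or range.

## Working session

There is one attempt and no reset: what is moved stays moved. The work goes in short steps, Python scripts to look and compute and a tool call to move; the robot and the scene stay as the last step left them, time stands still between calls to the robot, and variables do not carry over. Pictures are saved under pics/ and viewed, at most 10 in all, crops included, and the job is handed in when it is done.

Besides the shell and the picture viewer there is one more tool, called by a JSON object that holds its "api" and its "payload", one argument or row to a line. send_rows: Moves the arm, as the interface text tells. Its arguments: {"type":"object","properties":{"motion":{"type":"array"},"grip_force":{"type":"number"}},"required":["motion"]}

```bash
mkdir -p pics; cat > h.py <<'E'
from plant import *
import numpy as np, cv2
def snap(n):
    s=snapshot(n); np.savez('pics/%s.npz'%n,**{k:np.array(v) for k,v in s.items()}); return s
def load(n): return dict(np.load('pics/%s.npz'%n))
def K(s):
    h,w=s['img'].shape[:2]; f=h/2/np.tan(np.radians(float(s['vertical_fov']))/2); return f,float(s['cx']),float(s['cy'])
def ray(s,u,v):
    f,cx,cy=K(s); E=np.array(s['extrinsics']); d=E[:3,:3]@np.array([(u-cx)/f,-(v-cy)/f,-1]); return E[:3,3],d
def onz(s,u,v,z):
    o,d=ray(s,u,v); return o+d*(z-o[2])/d[2]
def proj(s,p):
    f,cx,cy=K(s); E=np.array(s['extrinsics']); c=E[:3,:3].T@(np.array(p)-E[:3,3]); return cx+f*c[0]/-c[2], cy+f*c[1]/c[2]
def save(s,n): cv2.imwrite('pics/'+n,s['img'][:,:,::-1])
E
python3 - <<'E'
from h import *
print(get_state())
for n in ['scene','top']:
    s=snap(n); print(n,[k for k in s],s['vertical_fov'],s['cx'],s['cy'],np.round(s['extrinsics'],3).tolist()); save(s,n+'0.png')
E
```

```text
{'clock': 0.0, 'q': array([-1.1462006 ,  0.69000174, -0.19450432,  1.56634404,  0.15732793,
        0.90251668, -0.21509088]), 'qd': array([ 1.96153008e-04, -6.15608977e-04,  9.71566147e-04,  1.38863414e-03,
       -6.93068239e-05, -1.43638454e-03, -9.34477502e-04]), 'joint_torque': array([ 8.67024446e-04, -5.27557397e+01, -1.26715131e+00, -1.53438538e+01,
       -5.28113788e-02,  6.43694933e-03,  1.73166095e-04]), 'tool_pos': array([0.23789849, 0.57728202, 0.24889871]), 'eef_rot': array([ 1.94106044e-01,  9.80980104e-01, -9.32353986e-04, -1.00576513e-04]), 'contact_force': array([-0.0424115 ,  0.27082491,  1.07981968]), 'moment': array([-0.0381545 ,  0.0116336 ,  0.00555308]), 'finger_force': 0.0, 'opening': 1.0021474030962343}
scene ['img', 'vertical_fov', 'cx', 'cy', 'extrinsics'] 51.294790687233935 250.33219976388523 192.67502957776023 [[0.151, -0.711, 0.686, 1.47], [0.989, 0.111, -0.102, -0.138], [-0.004, 0.694, 0.72, 1.086], [0.0, 0.0, 0.0, 1.0]]
top ['img', 'vertical_fov', 'cx', 'cy', 'extrinsics'] 57.92938163910613 258.3936393813707 187.37937873852238 [[-0.008, 0.987, -0.158, 0.386], [-1.0, -0.006, 0.009, 0.017], [0.008, 0.159, 0.987, 1.196], [0.0, 0.0, 0.0, 1.0]]
```

View pics/scene0.png

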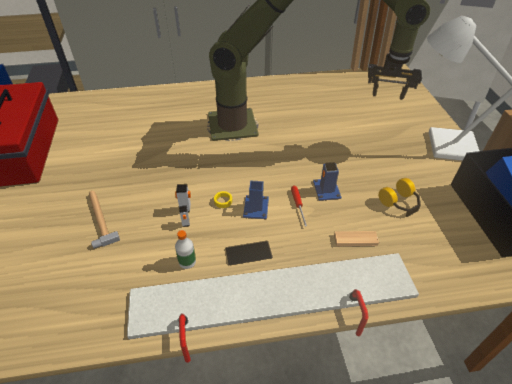

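View pics/top0.png

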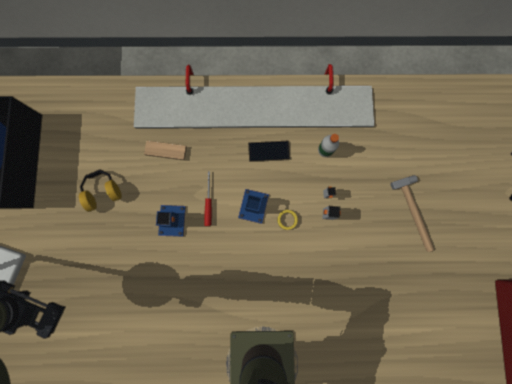

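The scene shows the empty foot at about (257,200) and the posts at about (183,197) and (184,215). In the top view the larger post is at (332,212), the small look-alike at (330,192) and the empty foot at (255,205). The fitted foot is at (171,220).

```bash
python3 - <<'E'
from h import *
t=load('top');s=load('scene')
c=lambda i,x,y,w,h,k:cv2.resize(i[y:y+h,x:x+w],(w*k,h*k),interpolation=cv2.INTER_CUBIC)
a=np.vstack([np.hstack([c(t['img'],300,172,60,50,6),c(t['img'],230,180,70,50,6)]),np.hstack([c(s['img'],160,175,60,50,6),c(s['img'],230,175,70,50,6)])])
cv2.imwrite('pics/crop1.png',a[:,:,::-1]); print(a.shape)
print('post top',onz(t,334,212,.114),'bottom-ish',onz(t,326,212,.07),'small',onz(t,332,192,.07))
print('mouth',onz(t,255,204,.114))
print('scene post',onz(s,182,188,.114),'mouth',onz(s,257,184,.114))
E
```

```text
(600, 780, 3)
post top [ 0.47980254 -0.22824626  0.114     ] bottom-ish [ 0.48381344 -0.21215415  0.07      ] small [ 0.54946727 -0.2344427   0.07      ]
mouth [0.50664455 0.01874148 0.114     ]
scene post [ 0.48608798 -0.22791012  0.114     ] mouth [0.50655515 0.02841865 0.114     ]
```

View pics/crop1.png

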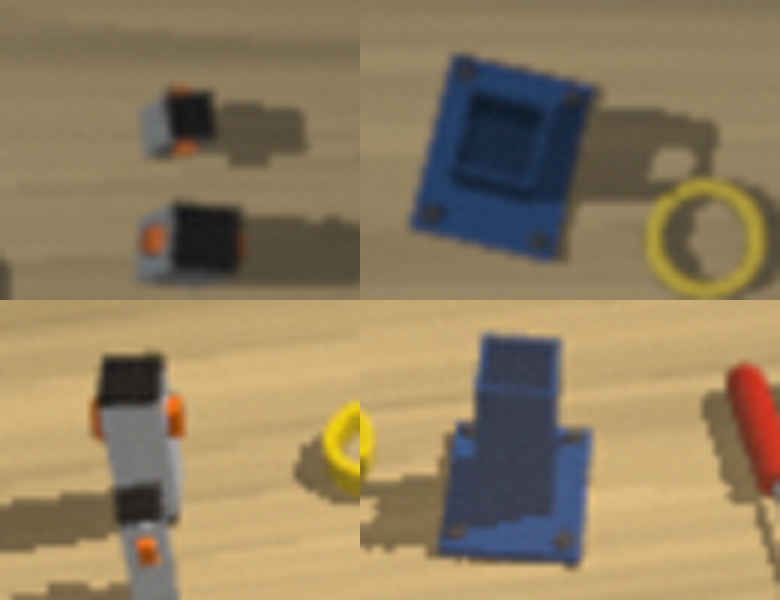

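The crop gives the top view of the post with its catches along roughly world y, and the empty foot turned by about -12°. Next I move over the foot and the post to look with the wrist camera.

{"api": "send_rows", "payload": {
  "motion": [
    {"x":-3.9,"y":1.6,"z":-1},
    {"x":-3.9,"y":1.6,"z":-1},
    {"x":-3.9,"y":1.6,"z":-1},
    {"x":-3.9,"y":1.6,"z":-1},
    {"x":-3.9,"y":1.6,"z":-1}
  ],
  "grip_force": 30
}}

```text
schema error: expected keys x, y, z, rx, ry, rz, jaw
```

{"api": "send_rows", "payload": {
  "motion": [
    {"x":-1.8,"y":-4.4},
    {"x":-1.8,"y":-4.4},
    {"x":-1.8,"y":-4.4},
    {"x":-1.8,"y":-4.4},
    {"x":-1.8,"y":-4.4}
  ]
}}

```text
schema error: expected keys x, y, z, rx, ry, rz, jaw
```

{"api": "send_rows", "payload": {
  "motion": [
    {"x":-1.8,"y":-4.4},
    {"x":-1.8,"y":-4.4},
    {"x":-1.8,"y":-4.4},
    {"x":-1.8,"y":-4.4},
    {"x":-1.8,"y":-4.4}
  ]
}}

```text
schema error: expected keys x, y, z, rx, ry, rz, jaw
```

```bash
python3 - <<'E'
from h import *
s=snap('wrist'); save(s,'wrist1.png'); print(get_state()['tool_pos'],get_state()['eef_rot'],s['vertical_fov'],np.round(s['extrinsics'],3).tolist())
E
```

```text
[0.2379138  0.57746397 0.24910968] [ 1.94112324e-01  9.80979076e-01 -6.72313312e-04 -8.02419003e-05] 67.9968003664151 [[0.381, -0.894, -0.238, 0.177], [0.925, 0.368, 0.099, 0.603], [-0.001, -0.258, 0.966, 0.386], [0.0, 0.0, 0.0, 1.0]]
```

View pics/wrist1.png

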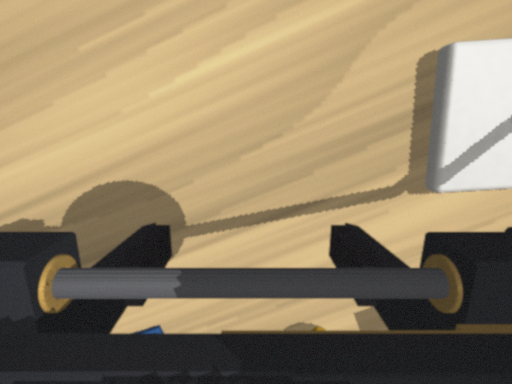

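The picture shows only bench and the open gripper. The rows were refused because every key is needed, so the arm has not moved.

{"api": "send_rows", "payload": {
  "motion": [
    {"x":-3.9,"y":1.6,"z":-1,"rx":0,"ry":0,"rz":0,"jaw":8.8},
    {"x":-3.9,"y":1.6,"z":-1,"rx":0,"ry":0,"rz":0,"jaw":8.8},
    {"x":-3.9,"y":1.6,"z":-1,"rx":0,"ry":0,"rz":0,"jaw":8.8},
    {"x":-3.9,"y":1.6,"z":-1,"rx":0,"ry":0,"rz":0,"jaw":8.8},
    {"x":-3.9,"y":1.6,"z":-1,"rx":0,"ry":0,"rz":0,"jaw":8.8}
  ],
  "grip_force": 30
}}

```text
clock: 0.65
tool_pos: [0.4504, 0.577, 0.2999]
eef_rot: [0.194, 0.981, -0.0, -0.0]
contact_force: [0.3, 0.7, 0.1]
opening: 0.997
finger_force: 0.0
```

{"api": "send_rows", "payload": {
  "motion": [
    {"x":-2.25,"y":-3,"z":0,"rx":0,"ry":0,"rz":0,"jaw":8.8},
    {"x":-2.25,"y":-3,"z":0,"rx":0,"ry":0,"rz":0,"jaw":8.8},
    {"x":-2.25,"y":-3,"z":0,"rx":0,"ry":0,"rz":0,"jaw":8.8},
    {"x":-2.25,"y":-3,"z":0,"rx":0,"ry":0,"rz":0,"jaw":8.8},
    {"x":-2.25,"y":-3,"z":0,"rx":0,"ry":0,"rz":0,"jaw":8.8}
  ]
}}

```text
clock: 1.15
tool_pos: [0.4958, 0.3943, 0.2994]
eef_rot: [0.194, 0.981, -0.0, -0.0]
contact_force: [0.8, -1.0, 0.1]
opening: 0.998
finger_force: 0.0
```

{"api": "send_rows", "payload": {
  "motion": [
    {"x":-2.25,"y":-3,"z":0,"rx":0,"ry":0,"rz":0,"jaw":8.8},
    {"x":-2.25,"y":-3,"z":0,"rx":0,"ry":0,"rz":0,"jaw":8.8},
    {"x":-2.25,"y":-3,"z":0,"rx":0,"ry":0,"rz":0,"jaw":8.8},
    {"x":-2.25,"y":-3,"z":0,"rx":0,"ry":0,"rz":0,"jaw":8.8},
    {"x":-2.25,"y":-3,"z":0,"rx":0,"ry":0,"rz":0,"jaw":8.8}
  ]
}}

```text
clock: 1.65
tool_pos: [0.5426, 0.2129, 0.2995]
eef_rot: [0.194, 0.981, -0.0, -0.0]
contact_force: [0.2, 0.1, 0.1]
opening: 0.996
finger_force: 0.0
```

{"api": "send_rows", "payload": {
  "motion": [
    {"x":-2.25,"y":-3,"z":0,"rx":0,"ry":0,"rz":0,"jaw":8.8},
    {"x":-2.25,"y":-3,"z":0,"rx":0,"ry":0,"rz":0,"jaw":8.8},
    {"x":-2.25,"y":-3,"z":0,"rx":0,"ry":0,"rz":0,"jaw":8.8},
    {"x":-2.25,"y":-3,"z":0,"rx":0,"ry":0,"rz":0,"jaw":8.8},
    {"x":-2.25,"y":-3,"z":0,"rx":0,"ry":0,"rz":0,"jaw":8.8}
  ]
}}

```text
clock: 2.15
tool_pos: [0.5895, 0.0314, 0.2995]
eef_rot: [0.194, 0.981, -0.0, -0.0]
contact_force: [0.2, 0.8, 1.2]
opening: 1.002
finger_force: 0.0
```

{"api": "send_rows", "payload": {
  "motion": [
    {"x":0,"y":0,"z":0,"rx":0,"ry":0,"rz":-0.14,"jaw":8.8},
    {"x":0,"y":0,"z":0,"rx":0,"ry":0,"rz":-0.13,"jaw":8.8},
    {"x":0,"y":0,"z":0,"rx":0,"ry":0,"rz":-0.13,"jaw":8.8},
    {"x":0,"y":0,"z":0,"rx":0,"ry":0,"rz":0,"jaw":8.8},
    {"x":0,"y":0,"z":0,"rx":0,"ry":0,"rz":0,"jaw":8.8}
  ]
}}

```text
clock: 2.65
tool_pos: [0.5893, 0.0329, 0.2995]
eef_rot: [-0.003, 1.0, 0.0, -0.0]
contact_force: [0.7, 0.0, -0.8]
opening: 0.999
finger_force: 0.0
```

```bash
python3 - <<'E'
from h import *
s=snap('wrist'); save(s,'wrist2.png'); np.savez('pics/wfoot.npz',**s); print(get_state()['tool_pos'],get_state()['eef_rot'])
for p in [(.507,.019,.114),(.507,.028,.114)]: print(proj(s,p))
E
```

```text
[0.58936683 0.0329298  0.29956195] [-3.28090716e-03  9.99994605e-01  1.18952076e-05 -1.57209552e-04]
(np.float64(237.51464359001062), np.float64(101.7100743073052))
(np.float64(245.85871107124024), np.float64(101.76365327683365))
```

View pics/wrist2.png

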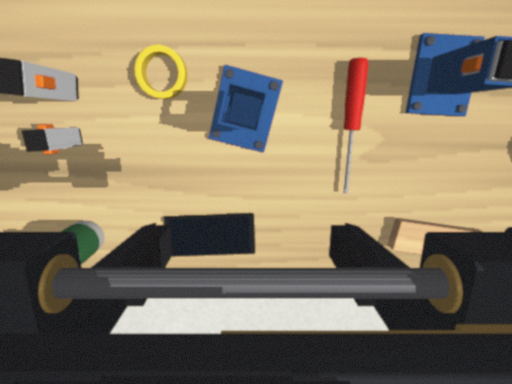

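The wrist view shows the empty foot with its mouth near (245,105) and the larger post at the left edge near (40,80). I measure the foot, then move over the post.

```bash
python3 - <<'E'
from h import *
s=load('wfoot'); im=s['img']; hsv=cv2.cvtColor(im,cv2.COLOR_RGB2HSV)
m=cv2.inRange(hsv,(105,90,20),(130,255,255)); m[:, :190]=0; m[:,300:]=0; m[170:]=0
c=max(cv2.findContours(m,0,2)[0],key=cv2.contourArea)
P=np.array([onz(s,u,v,.010)[:2] for u,v in c[:,0]],np.float32)*1000
print('plate',cv2.minAreaRect(P))
# mouth: dark region within
roi=hsv[...,2].copy(); roi[m==0]=255
for th in (60,75,90):
    k=((roi<th)*255).astype(np.uint8); cs=[q for q in cv2.findContours(k,0,2)[0] if cv2.contourArea(q)>150]
    for q in cs:
        Q=np.array([onz(s,u,v,.114)[:2] for u,v in q[:,0]],np.float32)*1000
        print(th,cv2.minAreaRect(Q),cv2.minAreaRect(q)[0])
cv2.imwrite('pics/foot.png',cv2.resize(im[60:156,200:290],None,fx=6,fy=6,interpolation=cv2.INTER_CUBIC)[:,:,::-1])
E
```

```text
plate ((512.6912841796875, 24.25030517578125), (82.67025756835938, 102.4873046875), 75.87651062011719)
75 ((500.9587707519531, 28.676149368286133), (35.41460037231445, 19.39191436767578), 89.31531524658203) (246.5, 95.5)
90 ((502.4101257324219, 28.744247436523438), (36.94839096069336, 22.52984046936035), 85.93699645996094) (246.62152099609375, 96.81230926513672)
```

View pics/foot.png

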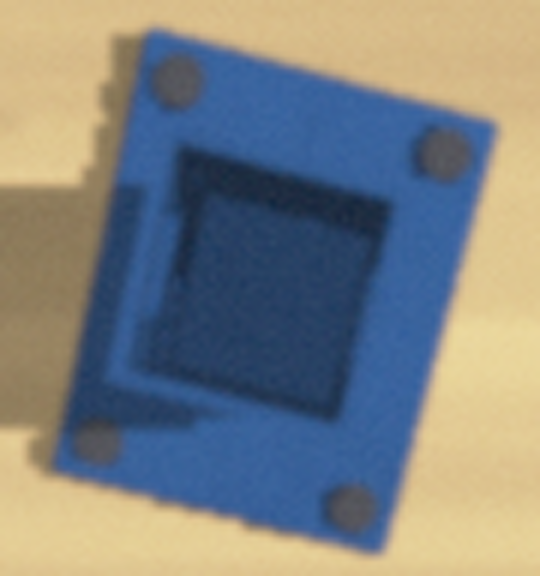

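{"api": "send_rows", "payload": {
  "motion": [
    {"x":0,"y":-4.8,"z":0,"rx":0,"ry":0,"rz":0,"jaw":8.8},
    {"x":0,"y":-4.8,"z":0,"rx":0,"ry":0,"rz":0,"jaw":8.8},
    {"x":0,"y":-4.8,"z":0,"rx":0,"ry":0,"rz":0,"jaw":8.8},
    {"x":0,"y":-4.8,"z":0,"rx":0,"ry":0,"rz":0,"jaw":8.8},
    {"x":0,"y":-4.8,"z":0,"rx":0,"ry":0,"rz":0,"jaw":8.8}
  ]
}}

```text
clock: 3.2
tool_pos: [0.5915, -0.2087, 0.2998]
eef_rot: [-0.004, 1.0, -0.0, 0.0]
contact_force: [0.1, 0.1, -0.6]
opening: 1.001
finger_force: 0.0
```

{"api": "send_rows", "payload": {
  "motion": [
    {"x":0,"y":0,"z":0,"rx":0,"ry":0,"rz":0,"jaw":8.8},
    {"x":0,"y":0,"z":0,"rx":0,"ry":0,"rz":0,"jaw":8.8},
    {"x":0,"y":0,"z":0,"rx":0,"ry":0,"rz":0,"jaw":8.8},
    {"x":0,"y":0,"z":0,"rx":0,"ry":0,"rz":0,"jaw":8.8},
    {"x":0,"y":0,"z":0,"rx":0,"ry":0,"rz":0,"jaw":8.8}
  ]
}}

```text
clock: 3.7
tool_pos: [0.5921, -0.2053, 0.2999]
eef_rot: [-0.006, 1.0, 0.0, 0.0]
contact_force: [-0.4, 1.0, -0.4]
opening: 1.001
finger_force: 0.0
```

```bash
python3 - <<'E'
from h import *
s=snap('wrist'); np.savez('pics/wpost.npz',**s); print(get_state()['tool_pos'],get_state()['eef_rot'])
u,v=map(int,proj(s,(.482,-.228,.114))); print(u,v)
y0=max(0,v-50);x0=u-60
cv2.imwrite('pics/post.png',cv2.resize(s['img'][y0:v+50,x0:u+60],None,fx=6,fy=6,interpolation=cv2.INTER_CUBIC)[:,:,::-1]); print(x0,y0)
E
```

```text
[ 0.59195838 -0.20562316  0.29984979] [-5.57732973e-03  9.99984426e-01  1.89543101e-04  7.62612732e-05]
229 73
169 23
```

View pics/post.png

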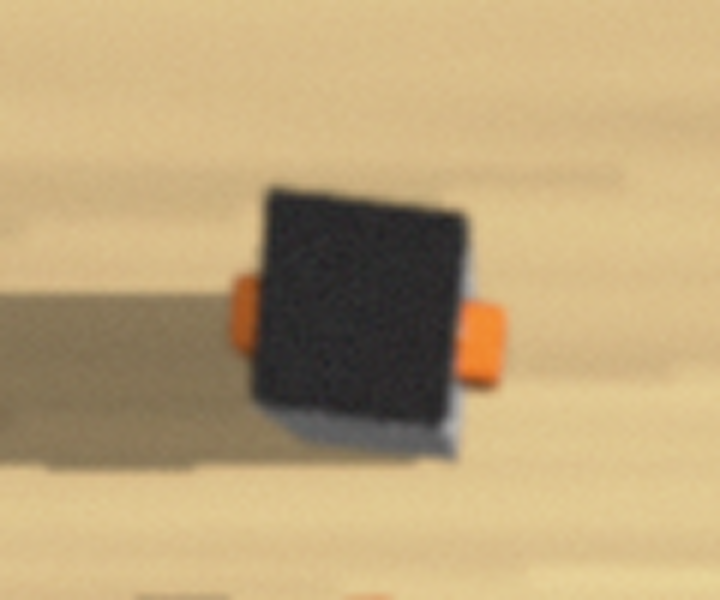

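The crops show the mouth's inner corners at crop (180,150), (392,203), (335,418), (135,370), and the pad's corners at (270,188), (468,213), (445,422), (253,402).

```bash
cat > m.py <<'E'
from h import *
def quad(s,pts,z):
    P=np.array([onz(s,u,v,z)[:2] for u,v in pts])*1000
    e=np.roll(P,-1,0)-P
    return P.mean(0).round(1),np.linalg.norm(e,axis=1).round(1),(np.degrees(np.arctan2(e[:,1],e[:,0]))%90).round(1)
E
python3 - <<'E'
from m import *
s=load('wfoot'); print('mouth',quad(s,[(200+a/6-.4,60+b/6-.4) for a,b in [(180,150),(392,203),(335,418),(135,370)]],.114))
print(' plate',quad(s,[(200+a/6-.4,60+b/6-.4) for a,b in [(150,28),(498,124),(383,555),(50,468)]],.010))
s=load('wpost'); print('pad',quad(s,[(169+a/6-.4,23+b/6-.4) for a,b in [(270,188),(468,213),(445,422),(253,402)]],.114))
t=load('top'); print('top plate',quad(t,[(230+(a-360)/6-.4,180+b/6-.4) for a,b in [(450,55),(598,92),(562,262),(410,230)]],.010))
print('top pad',quad(t,[(300+a/6-.4,172+b/6-.4) for a,b in [(178,205),(242,208),(237,272),(175,270)]],.114))
from scipy.spatial.transform import Rotation as R
st=get_state(); print(st['tool_pos'],R.from_quat(st['eef_rot']).as_matrix().round(4).tolist())
E
```

```text
mouth (array([512.9,  24.9]), array([38.7, 38.8, 37.6, 38.8]), array([77.1, 75.4, 77.2, 77.1]))
 plate (array([512.7,  24.7]), array([ 83.4, 103.5,  84.7, 103.3]), array([76. , 76. , 75.8, 75.3]))
pad (array([ 482.1, -229.1]), array([34.4, 34.6, 34.3, 35.1]), array([84.1, 83.7, 85. , 83.8]))
top plate (array([511. ,  23.1]), array([ 87.9,  99.7,  88.3, 103.2]), array([75.4, 77.4, 77.7, 77.2]))
top pad (array([ 481.7, -229.2]), array([33.5, 33.7, 32.3, 34.1]), array([86.9, 83. , 87.7, 85.1]))
[ 0.59195838 -0.20562316  0.29984979] [[-0.9999, -0.0112, 0.0002], [-0.0112, 0.9999, 0.0004], [-0.0002, 0.0004, -1.0]]
```

{"api": "send_rows", "payload": {
  "motion": [
    {"x":2.8,"y":-0.55,"z":0,"rx":0,"ry":0,"rz":0,"jaw":8.8},
    {"x":2.8,"y":-0.55,"z":0,"rx":0,"ry":0,"rz":0,"jaw":8.8},
    {"x":2.8,"y":-0.55,"z":0,"rx":0,"ry":0,"rz":0,"jaw":8.8},
    {"x":2.6,"y":-0.55,"z":0,"rx":0,"ry":0,"rz":0,"jaw":8.8},
    {"x":0,"y":0,"z":0,"rx":0,"ry":0,"rz":0.112,"jaw":8.8}
  ]
}}

```text
clock: 4.25
tool_pos: [0.4781, -0.2313, 0.2997]
eef_rot: [0.054, 0.999, -0.001, -0.002]
contact_force: [0.1, -0.3, -0.2]
opening: 0.995
finger_force: 0.0
```

{"api": "send_rows", "payload": {
  "motion": [
    {"x":0,"y":0,"z":2,"rx":0,"ry":0,"rz":0,"jaw":8.8},
    {"x":0,"y":0,"z":2,"rx":0,"ry":0,"rz":0,"jaw":8.8},
    {"x":0,"y":0,"z":2,"rx":0,"ry":0,"rz":0,"jaw":8.8},
    {"x":0,"y":0,"z":0,"rx":0,"ry":0,"rz":0,"jaw":8.8},
    {"x":0,"y":0,"z":0,"rx":0,"ry":0,"rz":0,"jaw":8.8}
  ]
}}

```text
clock: 4.75
tool_pos: [0.4822, -0.2297, 0.24]
eef_rot: [0.051, 0.999, 0.0, 0.0]
contact_force: [0.0, 0.1, 0.7]
opening: 0.996
finger_force: 0.0
```

```bash
cat > d.py <<'E'
# shift from measured pose to target x,y,z (m), tool-y heading (deg): cm in tool axes, rz
import sys; from h import *
from scipy.spatial.transform import Rotation as R
x,y,z,a=map(float,sys.argv[1:5]); s=get_state(); M=R.from_quat(s['eef_rot']).as_matrix()
h=np.degrees(np.arctan2(M[1,1],M[0,1]))
print('pos',s['tool_pos'].round(4),'heading',h.round(2),'tilt',M[:2,2].round(4),'F',s['contact_force'].round(1),'open',round(s['opening']*8.81,2),s['finger_force'],'clk',s['clock'])
print('shift cm',(M.T@(np.array([x,y,z])-s['tool_pos'])*100).round(2),'rz',np.radians(h-a).round(3))
E
python3 d.py .482 -.229 .093 84.2
```

```text
pos [ 0.4822 -0.2297  0.24  ] heading 84.15 tilt [0.     0.0003] F [0.  0.1 0.7] open 8.78 0.0 clk 4.75
shift cm [ 0.03  0.06 14.7 ] rz -0.001
```

Well aligned. Now I descend and grip gently enough to centre the post.

{"api": "send_rows", "payload": {
  "motion": [
    {"x":0,"y":0.05,"z":3,"rx":0,"ry":0,"rz":0,"jaw":8.8},
    {"x":0,"y":0,"z":3,"rx":0,"ry":0,"rz":0,"jaw":8.8},
    {"x":0,"y":0,"z":3,"rx":0,"ry":0,"rz":0,"jaw":8.8},
    {"x":0,"y":0,"z":3,"rx":0,"ry":0,"rz":0,"jaw":8.8},
    {"x":0,"y":0,"z":2.7,"rx":0,"ry":0,"rz":0,"jaw":8.8}
  ]
}}

```text
clock: 5.25
tool_pos: [0.4833, -0.2298, 0.0927]
eef_rot: [0.051, 0.999, -0.0, 0.001]
contact_force: [-0.0, 0.2, -0.2]
opening: 0.999
finger_force: 0.0
```

{"api": "send_rows", "payload": {
  "motion": [
    {"x":0,"y":0,"z":0,"rx":0,"ry":0,"rz":0,"jaw":7.5},
    {"x":0,"y":0,"z":0,"rx":0,"ry":0,"rz":0,"jaw":6.5},
    {"x":0,"y":0,"z":0,"rx":0,"ry":0,"rz":0,"jaw":5.8},
    {"x":0,"y":0,"z":0,"rx":0,"ry":0,"rz":0,"jaw":5.4},
    {"x":0,"y":0,"z":0,"rx":0,"ry":0,"rz":0,"jaw":5.4}
  ]
}}

```text
clock: 5.75
tool_pos: [0.4826, -0.2299, 0.0939]
eef_rot: [0.051, 0.999, -0.0, 0.001]
contact_force: [-0.2, -0.4, -0.5]
opening: 0.613
finger_force: 0.0
```

{"api": "send_rows", "payload": {
  "motion": [
    {"x":0,"y":0,"z":0,"rx":0,"ry":0,"rz":0,"jaw":5.2},
    {"x":0,"y":0,"z":0,"rx":0,"ry":0,"rz":0,"jaw":4.8},
    {"x":0,"y":0,"z":0,"rx":0,"ry":0,"rz":0,"jaw":4.4},
    {"x":0,"y":0,"z":0,"rx":0,"ry":0,"rz":0,"jaw":4.0},
    {"x":0,"y":0,"z":0,"rx":0,"ry":0,"rz":0,"jaw":3.4}
  ]
}}

```text
clock: 6.25
tool_pos: [0.4824, -0.2295, 0.0933]
eef_rot: [0.051, 0.999, -0.0, 0.001]
contact_force: [-0.7, 0.3, 7.0]
opening: 0.406
finger_force: 30.0
```

{"api": "send_rows", "payload": {
  "motion": [
    {"x":0,"y":0,"z":0,"rx":0,"ry":0,"rz":0,"jaw":3.0},
    {"x":0,"y":0,"z":0,"rx":0,"ry":0,"rz":0,"jaw":3.0},
    {"x":0,"y":0,"z":0,"rx":0,"ry":0,"rz":0,"jaw":3.0},
    {"x":0,"y":0,"z":0,"rx":0,"ry":0,"rz":0,"jaw":3.0},
    {"x":0,"y":0,"z":0,"rx":0,"ry":0,"rz":0,"jaw":3.0}
  ]
}}

```text
clock: 6.75
tool_pos: [0.4824, -0.2295, 0.0933]
eef_rot: [0.051, 0.999, -0.0, 0.001]
contact_force: [-0.8, -0.1, 6.3]
opening: 0.408
finger_force: 30.0
```

```bash
python3 d.py .482 -.229 .093 84.2
```

```text
pos [ 0.4824 -0.2295  0.0933] heading 84.12 tilt [ 0.0011 -0.0003] F [-0.8 -0.1  6.3] open 3.59 30.0084820529446 clk 6.75
shift cm [0.05 0.05 0.03] rz -0.001
```

Both catches are flush (opening 35.9 mm). I lift it.

{"api": "send_rows", "payload": {
  "motion": [
    {"x":0,"y":0,"z":-1,"rx":0,"ry":0,"rz":0,"jaw":3.0},
    {"x":0,"y":0,"z":-2,"rx":0,"ry":0,"rz":0,"jaw":3.0},
    {"x":0,"y":0,"z":-3,"rx":0,"ry":0,"rz":0,"jaw":3.0},
    {"x":0,"y":0,"z":-4,"rx":0,"ry":0,"rz":0,"jaw":3.0},
    {"x":0,"y":0,"z":-4,"rx":0,"ry":0,"rz":0,"jaw":3.0}
  ]
}}

```text
clock: 7.25
tool_pos: [0.4808, -0.2293, 0.2338]
eef_rot: [0.051, 0.999, 0.0, -0.001]
contact_force: [-0.3, -1.7, -1.8]
opening: 0.406
finger_force: 30.0
```

{"api": "send_rows", "payload": {
  "motion": [
    {"x":0,"y":0,"z":-2,"rx":0,"ry":0,"rz":0.14,"jaw":3.0},
    {"x":0,"y":0,"z":0,"rx":0,"ry":0,"rz":0,"jaw":3.0},
    {"x":0,"y":0,"z":0,"rx":0,"ry":0,"rz":0,"jaw":3.0},
    {"x":0,"y":0,"z":0,"rx":0,"ry":0,"rz":0,"jaw":3.0},
    {"x":0,"y":0,"z":0,"rx":0,"ry":0,"rz":0,"jaw":3.0}
  ]
}}

```text
clock: 7.75
tool_pos: [0.4809, -0.2292, 0.2511]
eef_rot: [0.12, 0.993, 0.0, -0.002]
contact_force: [0.1, -0.6, -3.4]
opening: 0.407
finger_force: 30.0
```

```bash
python3 d.py .5128 .0248 .253 76.2
```

```text
pos [ 0.4809 -0.2292  0.2511] heading 76.18 tilt [-0.0033  0.0014] F [ 0.1 -0.6 -3.4] open 3.59 30.005256626755 clk 7.75
shift cm [ 2.98 25.43 -0.17] rz -0.0
```

{"api": "send_rows", "payload": {
  "motion": [
    {"x":0.4,"y":3.5,"z":0,"rx":0,"ry":0,"rz":0,"jaw":3.0},
    {"x":0.4,"y":3.6,"z":0,"rx":0,"ry":0,"rz":0,"jaw":3.0},
    {"x":0.4,"y":3.6,"z":0,"rx":0,"ry":0,"rz":0,"jaw":3.0},
    {"x":0.4,"y":3.6,"z":0,"rx":0,"ry":0,"rz":0,"jaw":3.0},
    {"x":0.4,"y":3.6,"z":0,"rx":0,"ry":0,"rz":0,"jaw":3.0}
  ]
}}

```text
clock: 8.25
tool_pos: [0.5051, -0.0496, 0.2517]
eef_rot: [0.121, 0.993, 0.0, -0.001]
contact_force: [0.2, 0.4, -2.4]
opening: 0.407
finger_force: 30.0
```

{"api": "send_rows", "payload": {
  "motion": [
    {"x":0.4,"y":3.5,"z":0,"rx":0,"ry":0,"rz":0,"jaw":3.0},
    {"x":0.4,"y":3,"z":0,"rx":0,"ry":0,"rz":0,"jaw":3.0},
    {"x":0.2,"y":1,"z":0,"rx":0,"ry":0,"rz":0,"jaw":3.0},
    {"x":0,"y":0,"z":0,"rx":0,"ry":0,"rz":0,"jaw":3.0},
    {"x":0,"y":0,"z":0,"rx":0,"ry":0,"rz":0,"jaw":3.0}
  ]
}}

```text
clock: 8.75
tool_pos: [0.5134, 0.0224, 0.2521]
eef_rot: [0.122, 0.993, -0.001, -0.001]
contact_force: [-0.3, -0.9, -3.8]
opening: 0.403
finger_force: 30.0
```

```bash
python3 d.py .5128 .0248 .253 76.2; python3 - <<'E'
from h import *
t=snap('top');s=snap('scene');w=snap('wrist')
def c(i,p,k=6,r=32):
    u,v=map(int,p); return cv2.resize(i['img'][v-r:v+r,u-r:u+r],None,fx=k,fy=k,interpolation=cv2.INTER_CUBIC)
a=np.hstack([c(t,proj(t,(.513,.025,.13))),c(s,proj(s,(.513,.025,.14)))])
a=np.vstack([a,cv2.resize(w['img'][:250],(768,375))[:216]])
cv2.imwrite('pics/over.png',a[:,:,::-1]); print(a.shape)
E
```

```text
pos [0.5134 0.0224 0.2521] heading 76.02 tilt [-0.0017 -0.0016] F [-0.3 -0.9 -3.8] open 3.55 30.005131121724844 clk 8.75
shift cm [ 0.12  0.22 -0.09] rz -0.003
(600, 768, 3)
```

View pics/over.png

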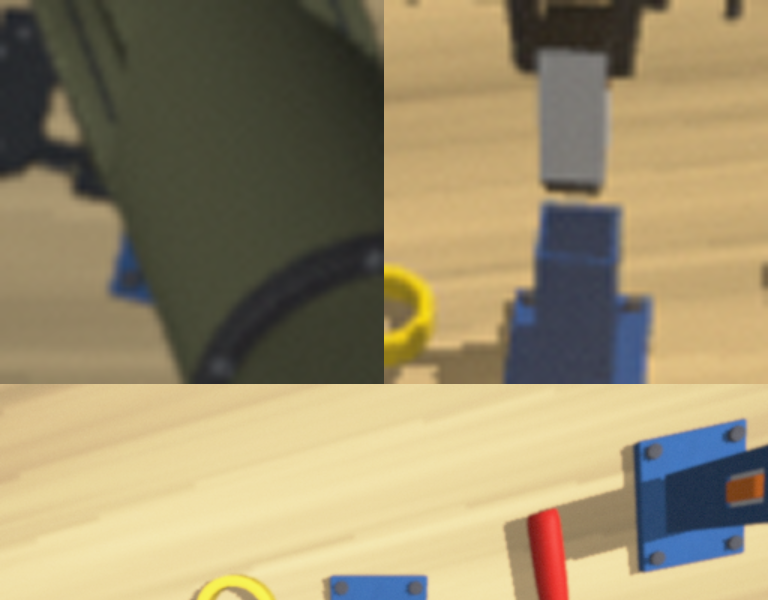

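In the scene crop the post hangs just above the mouth and slightly left of it. That matches the measured 2 mm shortfall, so I correct it and start down.

{"api": "send_rows", "payload": {
  "motion": [
    {"x":0.12,"y":0.22,"z":0,"rx":0,"ry":0,"rz":0,"jaw":3.0},
    {"x":0,"y":0,"z":1,"rx":0,"ry":0,"rz":0,"jaw":3.0},
    {"x":0,"y":0,"z":1,"rx":0,"ry":0,"rz":0,"jaw":3.0},
    {"x":0,"y":0,"z":1,"rx":0,"ry":0,"rz":0,"jaw":3.0},
    {"x":0,"y":0,"z":0,"rx":0,"ry":0,"rz":0,"jaw":3.0}
  ]
}}

```text
clock: 9.4
tool_pos: [0.512, 0.0264, 0.2208]
eef_rot: [0.121, 0.993, -0.0, -0.002]
contact_force: [-0.5, -0.0, -2.0]
opening: 0.404
finger_force: 30.0
```

```bash
python3 d.py .5128 .0248 .2 76.2; python3 - <<'E'
from h import *
s=snap('scene')
R=np.radians(-13.8); X=np.array([np.cos(R),np.sin(R)]);Y=np.array([-np.sin(R),np.cos(R)])
p=(.5128,.0248)
u0,v0=map(int,proj(s,(*p,.14)));k=10;x0=u0-28;y0=v0-22
c=cv2.resize(s['img'][y0:y0+50,x0:x0+56],None,fx=k,fy=k,interpolation=cv2.INTER_CUBIC)
def draw(h,z,col):
    for a,b in [(1,1),(1,-1),(-1,-1),(-1,1)]:
        q=np.array(p)+X*h*a+Y*h*b; u,v=proj(s,(*q,z)); cv2.circle(c,(int((u-x0+.5)*k),int((v-y0+.5)*k)),4,col,-1)
draw(.023,.114,(0,255,0)); draw(.018,get_state()['tool_pos'][2]-.093+.012,(255,0,0))
cv2.imwrite('pics/sc2.png',c[:,:,::-1])
E
```

```text
pos [0.512  0.0264 0.2208] heading 76.1 tilt [-0.0038 -0.0005] F [-0.5 -0.  -2. ] open 3.56 30.005249090027064 clk 9.4
shift cm [-0.12 -0.14  2.08] rz -0.002
```

View pics/sc2.png

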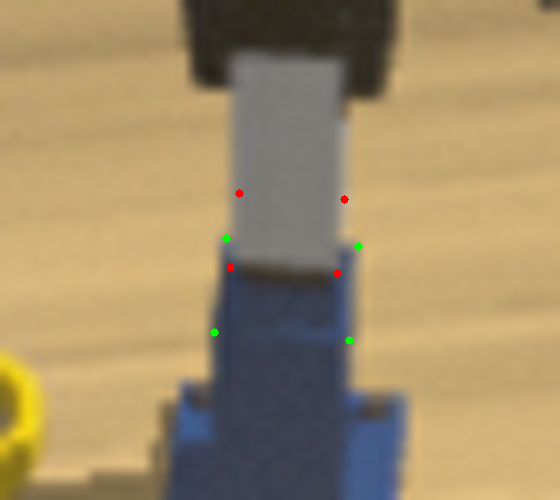

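The predicted dots fall on the rim corners and the post's foot step, so the estimate holds. I go in.

{"api": "send_rows", "payload": {
  "motion": [
    {"x":-0.1,"y":-0.12,"z":0,"rx":0,"ry":0,"rz":0,"jaw":3.0},
    {"x":0,"y":0,"z":0.6,"rx":0,"ry":0,"rz":0,"jaw":3.0},
    {"x":0,"y":0,"z":0.6,"rx":0,"ry":0,"rz":0,"jaw":3.0},
    {"x":0,"y":0,"z":0.6,"rx":0,"ry":0,"rz":0,"jaw":3.0},
    {"x":0,"y":0,"z":0,"rx":0,"ry":0,"rz":0,"jaw":3.0}
  ]
}}

```text
clock: 9.95
tool_pos: [0.5133, 0.0252, 0.2038]
eef_rot: [0.121, 0.993, -0.0, -0.001]
contact_force: [-0.6, -0.3, -3.7]
opening: 0.411
finger_force: 30.0
```

```bash
python3 d.py .5128 .0248 .19 76.2
```

```text
pos [0.5133 0.0252 0.2038] heading 76.1 tilt [-0.0019 -0.0002] F [-0.6 -0.3 -3.7] open 3.62 30.005275493022054 clk 9.95
shift cm [ 0.04 -0.05  1.38] rz -0.002
```

{"api": "send_rows", "payload": {
  "motion": [
    {"x":0,"y":0,"z":0.4,"rx":0,"ry":0,"rz":0,"jaw":3.0},
    {"x":0,"y":0,"z":0.4,"rx":0,"ry":0,"rz":0,"jaw":3.0},
    {"x":0,"y":0,"z":0.4,"rx":0,"ry":0,"rz":0,"jaw":3.0},
    {"x":0,"y":0,"z":0.4,"rx":0,"ry":0,"rz":0,"jaw":3.0},
    {"x":0,"y":0,"z":0,"rx":0,"ry":0,"rz":0,"jaw":3.0}
  ]
}}

```text
clock: 10.45
tool_pos: [0.5136, 0.0252, 0.1881]
eef_rot: [0.121, 0.993, -0.0, -0.001]
contact_force: [-0.5, 0.3, -2.8]
opening: 0.409
finger_force: 30.0
```

```bash
python3 d.py .5128 .0248 .14 76.2
```

```text
pos [0.5136 0.0252 0.1881] heading 76.1 tilt [-0.0011 -0.0001] F [-0.5  0.3 -2.8] open 3.6 30.00528423814103 clk 10.45
shift cm [ 0.06 -0.06  4.81] rz -0.002
```

{"api": "send_rows", "payload": {
  "motion": [
    {"x":0.05,"y":-0.05,"z":1,"rx":0,"ry":0,"rz":0,"jaw":3.0},
    {"x":0,"y":0,"z":1,"rx":0,"ry":0,"rz":0,"jaw":3.0},
    {"x":0,"y":0,"z":1,"rx":0,"ry":0,"rz":0,"jaw":3.0},
    {"x":0,"y":0,"z":1,"rx":0,"ry":0,"rz":0,"jaw":3.0},
    {"x":0,"y":0,"z":0.4,"rx":0,"ry":0,"rz":0,"jaw":3.0}
  ]
}}

```text
clock: 10.95
tool_pos: [0.5127, 0.0248, 0.1433]
eef_rot: [0.121, 0.993, -0.0, -0.001]
contact_force: [-0.2, -0.5, -3.1]
opening: 0.408
finger_force: 30.0
```

```bash
python3 d.py .5128 .0248 .131 76.2
```

```text
pos [0.5127 0.0248 0.1433] heading 76.1 tilt [-0.002  -0.0002] F [-0.2 -0.5 -3.1] open 3.6 30.00536253210157 clk 10.95
shift cm [-0.02 -0.    1.23] rz -0.002
```

{"api": "send_rows", "payload": {
  "motion": [
    {"x":0,"y":0,"z":0.4,"rx":0,"ry":0,"rz":0,"jaw":3.0},
    {"x":0,"y":0,"z":0.4,"rx":0,"ry":0,"rz":0,"jaw":3.0},
    {"x":0,"y":0,"z":0.4,"rx":0,"ry":0,"rz":0,"jaw":3.0},
    {"x":0,"y":0,"z":0,"rx":0,"ry":0,"rz":0,"jaw":3.0},
    {"x":0,"y":0,"z":0,"rx":0,"ry":0,"rz":0,"jaw":3.0}
  ]
}}

```text
clock: 11.45
tool_pos: [0.5134, 0.0249, 0.1328]
eef_rot: [0.121, 0.993, 0.0, 0.0]
contact_force: [1.0, 0.1, -2.3]
opening: 0.406
finger_force: 30.0
```

```bash
python3 d.py .5128 .0248 .131 76.2
```

```text
pos [0.5134 0.0249 0.1328] heading 76.09 tilt [0.0002 0.0001] F [ 1.   0.1 -2.3] open 3.58 30.005319204647094 clk 11.45
shift cm [ 0.06 -0.03  0.18] rz -0.002
```

{"api": "send_rows", "payload": {
  "motion": [
    {"x":0.04,"y":0,"z":0.2,"rx":0,"ry":0,"rz":0,"jaw":3.0},
    {"x":0,"y":0,"z":0,"rx":0,"ry":0,"rz":0,"jaw":3.0},
    {"x":0,"y":0,"z":0,"rx":0,"ry":0,"rz":0,"jaw":4.0},
    {"x":0,"y":0,"z":0,"rx":0,"ry":0,"rz":0,"jaw":4.6},
    {"x":0,"y":0,"z":0,"rx":0,"ry":0,"rz":0,"jaw":5.5}
  ]
}}

```text
clock: 11.95
tool_pos: [0.5134, 0.0252, 0.131]
eef_rot: [0.121, 0.993, 0.0, 0.001]
contact_force: [0.7, 0.1, 0.4]
opening: 0.594
finger_force: 0.0
```

{"api": "send_rows", "payload": {
  "motion": [
    {"x":0,"y":0,"z":0,"rx":0,"ry":0,"rz":0,"jaw":7},
    {"x":0,"y":0,"z":0,"rx":0,"ry":0,"rz":0,"jaw":8},
    {"x":0,"y":0,"z":-2,"rx":0,"ry":0,"rz":0,"jaw":8},
    {"x":0,"y":0,"z":-3,"rx":0,"ry":0,"rz":0,"jaw":8},
    {"x":0,"y":0,"z":-3,"rx":0,"ry":0,"rz":0,"jaw":8}
  ]
}}

```text
clock: 12.45
tool_pos: [0.5126, 0.025, 0.2114]
eef_rot: [0.121, 0.993, -0.0, -0.001]
contact_force: [0.4, 0.5, -0.2]
opening: 0.904
finger_force: 0.0
```

```bash
python3 d.py .5128 .0248 .17 76.2; python3 - <<'E'
from h import *
s=snap('scene')
u0,v0=map(int,proj(s,(.513,.025,.12)));x0=u0-28;y0=v0-25
cv2.imwrite('pics/sc3.png',cv2.resize(s['img'][y0:y0+50,x0:x0+56],None,fx=10,fy=10,interpolation=cv2.INTER_CUBIC)[:,:,::-1])
for z in (.114,.124,.14,.15,.155):print(z,[((a-x0)*10,(b-y0)*10) for a,b in [proj(s,(.513,.025,z))]])
E
```

```text
pos [0.5126 0.025  0.2114] heading 76.1 tilt [-0.0011  0.0001] F [ 0.4  0.5 -0.2] open 7.97 0.0 clk 12.45
shift cm [-0.03 -0.02  4.14] rz -0.002
0.114 [(np.float64(283.21982466509496), np.float64(264.1530823090838))]
0.124 [(np.float64(283.4214885237219), np.float64(243.46659865223643))]
0.14 [(np.float64(283.74860917074045), np.float64(209.91087892908666))]
0.15 [(np.float64(283.95589971877314), np.float64(188.64721491262287))]
0.155 [(np.float64(284.06037787100104), np.float64(177.92994706264977))]
```

View pics/sc3.png

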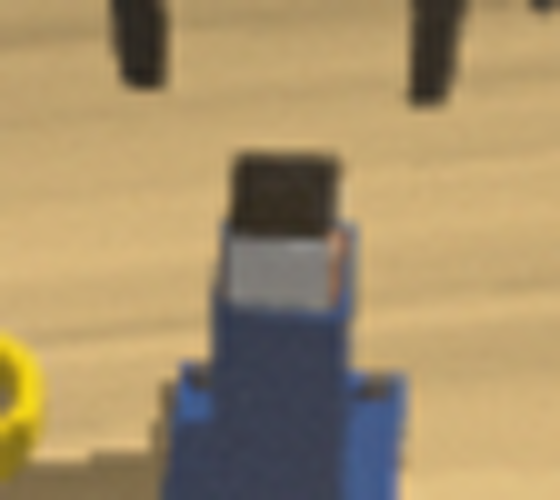

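The post stands in the mouth with its pad about 36 mm above the rim, catch held in at the right. I close the jaws and push on the pad.

{"api": "send_rows", "payload": {
  "motion": [
    {"x":0,"y":0,"z":0,"rx":0,"ry":0,"rz":0,"jaw":4},
    {"x":0,"y":0,"z":0,"rx":0,"ry":0,"rz":0,"jaw":0},
    {"x":0,"y":0,"z":0,"rx":0,"ry":0,"rz":0,"jaw":0},
    {"x":0,"y":0,"z":0,"rx":0,"ry":0,"rz":0,"jaw":0},
    {"x":0,"y":0,"z":0,"rx":0,"ry":0,"rz":0,"jaw":0}
  ],
  "grip_force": 10
}}

```text
clock: 13.0
tool_pos: [0.5126, 0.025, 0.21]
eef_rot: [0.121, 0.993, -0.0, -0.001]
contact_force: [0.2, -0.1, 0.0]
opening: 0.479
finger_force: 0.0
```

{"api": "send_rows", "payload": {
  "motion": [
    {"x":0,"y":0,"z":1,"rx":0,"ry":0,"rz":0,"jaw":0},
    {"x":0,"y":0,"z":1,"rx":0,"ry":0,"rz":0,"jaw":0},
    {"x":0,"y":0,"z":1,"rx":0,"ry":0,"rz":0,"jaw":0},
    {"x":0,"y":0,"z":1,"rx":0,"ry":0,"rz":0,"jaw":0},
    {"x":0,"y":0,"z":0.4,"rx":0,"ry":0,"rz":0,"jaw":0}
  ]
}}

```text
clock: 13.5
tool_pos: [0.5122, 0.0249, 0.1652]
eef_rot: [0.121, 0.993, -0.0, -0.001]
contact_force: [0.4, 0.5, 0.1]
opening: 0.023
finger_force: 0.0
```

{"api": "send_rows", "payload": {
  "motion": [
    {"x":0,"y":0,"z":0.3,"rx":0,"ry":0,"rz":0,"jaw":0},
    {"x":0,"y":0,"z":0.3,"rx":0,"ry":0,"rz":0,"jaw":0},
    {"x":0,"y":0,"z":0.3,"rx":0,"ry":0,"rz":0,"jaw":0},
    {"x":0,"y":0,"z":0.3,"rx":0,"ry":0,"rz":0,"jaw":0},
    {"x":0,"y":0,"z":0,"rx":0,"ry":0,"rz":0,"jaw":0}
  ]
}}

```text
clock: 14.0
tool_pos: [0.5132, 0.0249, 0.1546]
eef_rot: [0.121, 0.993, 0.0, 0.0]
contact_force: [-0.8, 0.2, 0.5]
opening: 0.006
finger_force: 0.0
```

```bash
python3 d.py .5128 .0248 .135 76.2
```

```text
pos [0.5132 0.0249 0.1546] heading 76.08 tilt [0.0004 0.0001] F [-0.8  0.2  0.5] open 0.05 0.0 clk 14.0
shift cm [ 0.03 -0.02  1.96] rz -0.002
```

{"api": "send_rows", "payload": {
  "motion": [
    {"x":0,"y":0,"z":0.3,"rx":0,"ry":0,"rz":0,"jaw":0},
    {"x":0,"y":0,"z":0.3,"rx":0,"ry":0,"rz":0,"jaw":0},
    {"x":0,"y":0,"z":0.2,"rx":0,"ry":0,"rz":0,"jaw":0},
    {"x":0,"y":0,"z":0,"rx":0,"ry":0,"rz":0,"jaw":0},
    {"x":0,"y":0,"z":0,"rx":0,"ry":0,"rz":0,"jaw":0}
  ]
}}

```text
clock: 14.5
tool_pos: [0.5126, 0.0249, 0.1464]
eef_rot: [0.121, 0.993, -0.0, -0.0]
contact_force: [-0.2, 0.0, -0.3]
opening: 0.009
finger_force: 0.0
```

```bash
python3 d.py .5128 .0248 .135 76.2;python3 - <<'E'
from h import *
s=snap('scene')
u0,v0=map(int,proj(s,(.513,.025,.12)));x0=u0-28;y0=v0-25
cv2.imwrite('pics/sc4.png',cv2.resize(s['img'][y0:y0+50,x0:x0+56],None,fx=10,fy=10,interpolation=cv2.INTER_CUBIC)[:,:,::-1])
E
```

```text
pos [0.5126 0.0249 0.1464] heading 76.09 tilt [-0.0009 -0.    ] F [-0.2  0.  -0.3] open 0.08 0.0 clk 14.5
shift cm [-0.03 -0.01  1.14] rz -0.002
```

{"api": "send_rows", "payload": {
  "motion": [
    {"x":0,"y":0,"z":0.3,"rx":0,"ry":0,"rz":0,"jaw":0},
    {"x":0,"y":0,"z":0.2,"rx":0,"ry":0,"rz":0,"jaw":0},
    {"x":0,"y":0,"z":0.2,"rx":0,"ry":0,"rz":0,"jaw":0},
    {"x":0,"y":0,"z":0,"rx":0,"ry":0,"rz":0,"jaw":0},
    {"x":0,"y":0,"z":0,"rx":0,"ry":0,"rz":0,"jaw":0}
  ]
}}

```text
clock: 15.05
tool_pos: [0.5127, 0.025, 0.1394]
eef_rot: [0.121, 0.993, -0.0, -0.0]
contact_force: [0.3, -0.1, -1.1]
opening: 0.008
finger_force: 0.0
```

```bash
python3 d.py .5128 .0248 .135 76.2;python3 - <<'E'
from h import *
s=snap('scene')
# colours down the column through the post axis: world z (axis) -> rgb
for du in (-4,0,4):
    u,v=proj(s,(.513,.025,.12)); print(du,[(int(v)+k,s['img'][int(v)+k,int(u)+du].tolist()) for k in range(-8,12,2)])
print(proj(s,(.513,.025,.124)),proj(s,(.513,.025,.114)))
E
```

```text
pos [0.5127 0.025  0.1394] heading 76.09 tilt [-0.0008  0.    ] F [ 0.3 -0.1 -1.1] open 0.07 0.0 clk 15.05
shift cm [-0.02 -0.01  0.44] rz -0.002
-4 [(176, [56, 49, 42]), (178, [67, 57, 43]), (180, [56, 50, 41]), (182, [53, 48, 39]), (184, [51, 42, 32]), (186, [51, 46, 32]), (188, [119, 116, 111]), (190, [65, 71, 86]), (192, [55, 60, 77]), (194, [57, 62, 78])]
0 [(176, [52, 45, 31]), (178, [49, 43, 30]), (180, [54, 48, 38]), (182, [55, 48, 36]), (184, [57, 49, 38]), (186, [52, 42, 31]), (188, [116, 112, 108]), (190, [70, 74, 86]), (192, [59, 63, 79]), (194, [56, 64, 77])]
4 [(176, [65, 57, 44]), (178, [91, 77, 58]), (180, [64, 56, 43]), (182, [53, 47, 38]), (184, [59, 51, 42]), (186, [59, 51, 40]), (188, [103, 96, 87]), (190, [81, 80, 89]), (192, [57, 62, 80]), (194, [59, 63, 82])]
(np.float64(256.3421488523722), np.float64(183.34665986522364)) (np.float64(256.3219824665095), np.float64(185.41530823090838))
```

The post has been following the fingertips down: only 1–2 px of aluminium still shows above the rim, against 7 before. I push on to the floor.

{"api": "send_rows", "payload": {
  "motion": [
    {"x":0,"y":0,"z":0.2,"rx":0,"ry":0,"rz":0,"jaw":0},
    {"x":0,"y":0,"z":0.2,"rx":0,"ry":0,"rz":0,"jaw":0},
    {"x":0,"y":0,"z":0.1,"rx":0,"ry":0,"rz":0,"jaw":0},
    {"x":0,"y":0,"z":0,"rx":0,"ry":0,"rz":0,"jaw":0},
    {"x":0,"y":0,"z":0,"rx":0,"ry":0,"rz":0,"jaw":0}
  ]
}}

```text
clock: 15.6
tool_pos: [0.5132, 0.0247, 0.1355]
eef_rot: [0.121, 0.993, -0.0, 0.0]
contact_force: [-1.0, -0.4, 9.6]
opening: 0.01
finger_force: 4.9
```

```bash
python3 d.py .5128 .0248 .134 76.2
```

```text
pos [0.5132 0.0247 0.1355] heading 76.08 tilt [ 0.0009 -0.0005] F [-1.  -0.4  9.6] open 0.08 4.90158402146335 clk 15.6
shift cm [0.04 0.   0.15] rz -0.002
```

{"api": "send_rows", "payload": {
  "motion": [
    {"x":0,"y":0,"z":0.1,"rx":0,"ry":0,"rz":0,"jaw":0},
    {"x":0,"y":0,"z":0.1,"rx":0,"ry":0,"rz":0,"jaw":0},
    {"x":0,"y":0,"z":0,"rx":0,"ry":0,"rz":0,"jaw":0},
    {"x":0,"y":0,"z":0,"rx":0,"ry":0,"rz":0,"jaw":0},
    {"x":0,"y":0,"z":0,"rx":0,"ry":0,"rz":0,"jaw":0}
  ]
}}

```text
clock: 16.1
tool_pos: [0.514, 0.0248, 0.1354]
eef_rot: [0.121, 0.993, -0.0, 0.002]
contact_force: [-4.0, -0.4, 27.2]
opening: 0.006
finger_force: 13.9
```

```bash
python3 d.py .5128 .0248 .134 76.2
```

```text
pos [0.514  0.0248 0.1354] heading 76.07 tilt [ 0.0037 -0.0006] F [-4.  -0.4 27.2] open 0.05 13.922302181599662 clk 16.1
shift cm [ 0.12 -0.03  0.14] rz -0.002
```

It is solid at 27 N with the top at 124 mm, so it is home. I back off and check the catches with the wrist camera.

{"api": "send_rows", "payload": {
  "motion": [
    {"x":0,"y":0,"z":-1,"rx":0,"ry":0,"rz":0,"jaw":0},
    {"x":0,"y":0,"z":-3,"rx":0,"ry":0,"rz":0,"jaw":0},
    {"x":0,"y":0,"z":-4,"rx":0,"ry":0,"rz":0,"jaw":0},
    {"x":0,"y":0,"z":-4,"rx":0,"ry":0,"rz":0,"jaw":0},
    {"x":0,"y":0,"z":-4,"rx":0,"ry":0,"rz":0,"jaw":0}
  ]
}}

```text
clock: 16.6
tool_pos: [0.5124, 0.0249, 0.2941]
eef_rot: [0.121, 0.993, 0.0, -0.0]
contact_force: [0.6, -0.2, 0.3]
opening: 0.004
finger_force: 0.0
```

{"api": "send_rows", "payload": {
  "motion": [
    {"x":-2.5,"y":0,"z":0,"rx":0,"ry":0,"rz":0,"jaw":0},
    {"x":-2.5,"y":0,"z":0,"rx":0,"ry":0,"rz":0,"jaw":0},
    {"x":-2.5,"y":0,"z":0,"rx":0,"ry":0,"rz":0,"jaw":0},
    {"x":0,"y":0,"z":0,"rx":0,"ry":0,"rz":0,"jaw":0},
    {"x":0,"y":0,"z":0,"rx":0,"ry":0,"rz":0,"jaw":0}
  ]
}}

```text
clock: 17.1
tool_pos: [0.5851, 0.007, 0.292]
eef_rot: [0.121, 0.993, 0.0, -0.001]
contact_force: [-1.4, 0.7, 0.3]
opening: 0.004
finger_force: 0.0
```

```bash
python3 - <<'E'
from h import *
s=snap('wrist'); hsv=cv2.cvtColor(s['img'],cv2.COLOR_RGB2HSV); print(get_state()['tool_pos'],get_state()['contact_force'])
c=proj(s,(.5128,.0248,.124)); print('exp top',c)
R=np.radians(-13.8);Y=np.array([-np.sin(R),np.cos(R)])
for k in(1,-1):
    for o in (.018,.026): q=np.array([.5128,.0248])+Y*k*o; print('exp catch',k,o,proj(s,(*q,.100)))
m=cv2.inRange(hsv,(5,140,50),(16,255,255))
for q in cv2.findContours(m,0,2)[0]:
    if cv2.contourArea(q)>2: print('orange',cv2.boundingRect(q),cv2.contourArea(q))
d=((s['img'].max(2)<70)*255).astype(np.uint8); u,v=map(int,c); w=np.zeros_like(d); w[v-60:v+60,u-60:u+60]=255; d&=w
for q in cv2.findContours(d,0,2)[0]:
    if cv2.contourArea(q)>300:
        P=np.array([onz(s,a,b,.124)[:2] for a,b in q[:,0]],np.float32)*1000; print('dark',cv2.minAreaRect(P))
E
```

```text
[0.58466867 0.00724916 0.2922017 ] [-0.33603152  0.53778242 -0.19356399]
exp top (np.float64(249.90854210342397), np.float64(109.10805062317155))
exp catch 1 0.018 (np.float64(266.1565188498627), np.float64(109.71358844199207))
exp catch 1 0.026 (np.float64(273.3739541951991), np.float64(109.69768924782923))
exp catch -1 0.018 (np.float64(233.68087736125568), np.float64(109.78512860894638))
exp catch -1 0.026 (np.float64(226.46469420301878), np.float64(109.80102504468259))
orange (68, 320, 26, 12) 199.0
orange (70, 197, 14, 7) 27.5
orange (59, 173, 15, 9) 50.0
orange (467, 0, 21, 12) 165.0
dark ((513.1343994140625, 24.132368087768555), (35.66086959838867, 36.64847946166992), 75.15151977539062)
```

The pad is centred and at full depth. Now I look at each side for the catches.

{"api": "send_rows", "payload": {
  "motion": [
    {"x":0,"y":4,"z":0,"rx":0,"ry":0,"rz":0,"jaw":0},
    {"x":0,"y":4,"z":0,"rx":0,"ry":0,"rz":0,"jaw":0},
    {"x":0,"y":4,"z":0,"rx":0,"ry":0,"rz":0,"jaw":0},
    {"x":0,"y":0,"z":0,"rx":0,"ry":0,"rz":0,"jaw":0},
    {"x":0,"y":0,"z":0,"rx":0,"ry":0,"rz":0,"jaw":0}
  ]
}}

```text
clock: 17.65
tool_pos: [0.6134, 0.1247, 0.2925]
eef_rot: [0.119, 0.993, -0.0, -0.001]
contact_force: [0.0, -1.3, 0.1]
opening: 0.007
finger_force: 0.0
```

```bash
cat > o.py <<'E'
from h import *
import sys
k=int(sys.argv[1]); s=snap('wrist'); hsv=cv2.cvtColor(s['img'],cv2.COLOR_RGB2HSV); print(get_state()['tool_pos'])
R=np.radians(-13.8);Y=np.array([-np.sin(R),np.cos(R)]);X=np.array([np.cos(R),np.sin(R)])
for o in (.018,.026):
    print('exp',o,[np.round(proj(s,(*(np.array([.5128,.0248])+Y*k*o+X*a),z))).tolist() for a in(-.007,.007) for z in (.076,.1)])
m=cv2.inRange(hsv,(3,120,40),(18,255,255))
for q in cv2.findContours(m,0,2)[0]:
    if cv2.contourArea(q)>8: print('orange',cv2.boundingRect(q),cv2.contourArea(q))
E
python3 o.py 1
```

```text
[0.61364257 0.12275752 0.29250941]
exp 0.018 [[163.0, 105.0], [157.0, 104.0], [164.0, 117.0], [158.0, 117.0]]
exp 0.026 [[170.0, 105.0], [164.0, 104.0], [171.0, 117.0], [165.0, 117.0]]
orange (161, 105, 9, 13) 86.0
orange (252, 27, 32, 78) 93.0
orange (355, 0, 13, 14) 132.0
```

{"api": "send_rows", "payload": {
  "motion": [
    {"x":0,"y":-4.8,"z":0,"rx":0,"ry":0,"rz":0,"jaw":0},
    {"x":0,"y":-4.8,"z":0,"rx":0,"ry":0,"rz":0,"jaw":0},
    {"x":0,"y":-4.8,"z":0,"rx":0,"ry":0,"rz":0,"jaw":0},
    {"x":0,"y":-4.8,"z":0,"rx":0,"ry":0,"rz":0,"jaw":0},
    {"x":0,"y":-4.8,"z":0,"rx":0,"ry":0,"rz":0,"jaw":0}
  ]
}}

```text
clock: 18.2
tool_pos: [0.5548, -0.1134, 0.2929]
eef_rot: [0.122, 0.992, -0.001, -0.0]
contact_force: [0.1, -0.5, 0.3]
opening: 0.001
finger_force: 0.0
```

{"api": "send_rows", "payload": {
  "motion": [
    {"x":0,"y":0,"z":0,"rx":0,"ry":0,"rz":0,"jaw":0},
    {"x":0,"y":0,"z":0,"rx":0,"ry":0,"rz":0,"jaw":0},
    {"x":0,"y":0,"z":0,"rx":0,"ry":0,"rz":0,"jaw":0},
    {"x":0,"y":0,"z":0,"rx":0,"ry":0,"rz":0,"jaw":0},
    {"x":0,"y":0,"z":0,"rx":0,"ry":0,"rz":0,"jaw":0}
  ]
}}

```text
clock: 18.7
tool_pos: [0.5571, -0.1081, 0.2927]
eef_rot: [0.12, 0.993, 0.0, -0.0]
contact_force: [0.5, 0.1, 0.1]
opening: 0.005
finger_force: 0.0
```

```bash
python3 o.py -1
```

```text
[ 0.55711277 -0.10829586  0.29270172]
exp 0.018 [[335.0, 104.0], [341.0, 103.0], [334.0, 116.0], [340.0, 116.0]]
exp 0.026 [[328.0, 104.0], [334.0, 103.0], [327.0, 116.0], [333.0, 116.0]]
orange (160, 198, 9, 5) 19.0
orange (150, 172, 12, 9) 51.0
orange (328, 104, 10, 13) 86.5
orange (432, 26, 26, 78) 119.5
```

Each side's orange patch sits at the position expected for a fully out catch (x 161–170 on +y, 328–338 on -y). I hand it in.

```bash
python3 -c "
from plant import *
print(finish_job())"
```

```text
the job is handed in; nothing more can be done
None
```

The post is fully home in the empty foot and centred. Both catches show fully out through the slots, the arm is clear of everything, and I've handed the job in; no verdict came back.

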